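# Load and lock a microscope filter slide

## Robot

A 7-joint arm with a two-finger parallel gripper is mounted at the origin on the work surface. World frame = base frame: x ahead of the robot, y to its left, z up, the work surface at z = 0. Lengths are in mm, angles in degrees, forces in N, time in s.
With the tool pointing down it reaches from about 400 to 875 mm from the base axis. Payload 6.5 kg.
Tool frame: the origin (TCP) lies between the finger pads; the fingertips stand 25 mm ahead of it and the grasp point (between the pads) lies 6 mm ahead of it (arm.tcp_to_tips is the distance from the TCP to the fingertips, in mm); z points along the fingers, y is the line along which they close (so a half turn about z gives the same grasp; the last joint's range is limited). The gripper opens to 85 mm and grips with 20 to 120 N. Pads are 22 mm wide; open, the fingers measure 114 mm over their backs; the gripper's body (76 mm by 85 mm) begins 54 mm behind the grasp point. The pads swing forward as they close: fully open they stand 13 mm farther back than shut.
Start: joints at [67.082, 30.733, -0.252, 88.115, 0.149, 61.152, -4.079], TCP at [212.959, -614.116, 256.29] pointing down, gripper open.
Joint ranges: [-154.64, 154.64], [-21.42, 123.67], [-72.66, 72.17], [13.99, 137.28], [-74.86, 254.86], [10.95, 109.41], [-158.01, 158.01]. Speed limits (degrees/s): [136.94, 136.94, 180, 180, 180, 180, 180].

## Interface

Orientations are given as a 3x3 rotation matrix whose columns are the frame's x, y, z axes.
In Python, from station import arm, cam, eoat gives the robot as it stands (arm), with the cameras (cam) and the gripper (eoat). Calls block until the motion is done:
- arm.movep(position, orientation): joint-space move of the TCP to a pose.
- arm.line_to(position, velocity=150, rotation=None, stop_force=None): straight line of the TCP; rotation=None keeps the orientation; velocity is the mean speed in mm/s. With stop_force (N) it stops when the force on the tool has changed by that much, and returns True; else False.
- arm.goto_joints(angles): joint-space move.
- eoat.set_gripper(opening): opening from 0.0 (shut) to 1.0 (fully open); the grip force is fixed at half the most; returns when the fingers have stopped.
- arm.pause(seconds).
- arm.ik(position, orientation): joint angles nearest the present ones, or None.
- arm.get_obs(): the state.
- cam.capture(name): name is "side" or "top" or "wrist"; returns a dict with "pixels" (480x640x3 uint8, blue, green, red), "intrinsics" (3x3 intrinsics, pixels), "R" (3x3) and "t" (3): a world point X has camera coordinates R X + t. Camera axes: x right, y down, z forward; pixel columns grow to the right and rows downward; lengths in mm; the calibration is good to about 2 mm. The wrist camera is an equidistant fisheye: a pixel r from the principal point sees the ray r / f radians off the axis. A picture is of the moment at which its call begins. There is no depth.
A pose or a line that the arm cannot do raises arm.Unreachable and nothing moves.
- arm.sign_off(): hands the job in; it is judged then, once.
The state is a dict: "t": time; "joint_positions": joint angles; "qd": joint speeds; "effort": joint torques, N m; "position": TCP position; "orientation": TCP orientation; "wrist_force": force on the tool from outside, world axes, zero at the start; "ft_torque": the same for the moment, N m; "gripper_width": opening from 0.0 (shut) to 1.0 (fully open); "finger_force": force on a finger pad.
Only numpy, scipy, OpenCV 4.12 (cv2) and the standard library are available. Lean on these libraries where they do the work, as an engineer would, in place of code of your own. Each camera call takes 0.05 s, during which the arm holds its last target. There are 200 camera calls.

## Task

Load the white microscope filter module: with both prongs of the pin spanner in the two holes of the lock ring, turn the ring anticlockwise as far as it goes to loosen it, then draw the slide fully out to its end stop, set every filter cell lying on the bench flat in a pocket of the slide, flange down and coloured face up (any cell in any pocket, one each), and push the slide fully home. Then tighten the ring clockwise as far as it goes, again with both spanner prongs in its holes, and lay the spanner back wholly on the green mat, prongs down. Leave the jar, the glass dish and the white power box where they are, and never turn the ring without the spanner.

Things in the scene. Friction and masses are not known exactly. Their poses are not given: they have to be found in the camera images.
- housing: Filter module, white box with grey foot, fixed to the bench (pose varies). Origin: centre of its underside. White box 96 (x) x 150 (y) mm, grey foot 110 x 160 x 12 mm, flat roof 54 mm above the bench, lock ring on top up to 70 mm. A dark slide runs through it along its y axis and comes out of its -y end; the +y end is closed.
- slide (a joint): Travel of the slide in m: 0 fully home, 0.142 at its end stop, drawn out along the housing's -y axis. Moves against about 2.5 N of friction plus 8 N per m/s and stays where it is left; the housing covers the pockets until it is out.
- slide_handle (a point): Point on the axis of the slide's handle, a black upright post 14 mm in diameter rising from the slide's top (28 mm above the bench) to 54 mm, with a thin 20 mm wide cap on top. The point is 45 mm above the bench, and when the slide is home it is 17 mm outside the white box's -y end. Axes as the housing's.
- pocket0 (a point): Centre of the floor of a round pocket in the slide, 38 mm wide and 6 mm deep, floor 22 mm above the bench, slide top at 28 mm. The slide is 48 mm wide (housing x). This is the pocket nearest the handle (45 mm from its axis). Axes parallel to the housing's.
- pocket1 (a point): Same for the middle pocket, 47 mm further along the housing's +y. With the slide at its end stop the three pockets are 18, 65 and 112 mm outside the white box's -y end.
- pocket2 (a point): Same for the pocket farthest from the handle (18 mm outside the box when the slide is at its end stop).
- lock_ring (a joint): Turn of the lock ring in rad. It grows as the ring turns clockwise seen from above; fully loose against its stop at 0, fully tight against its stop at 1.3; starts between 1.0 and 1.3. Friction about 0.3 N m; stays where it is left.
- ring_top (a point): Centre of the top face of the aluminium lock ring on the roof of the housing (72 mm diameter, top 70 mm above the bench). Its axis is vertical; axes turn with the ring, x through hole_a.
- hole_a (a point): Centre of the mouth of one of the ring's two holes for the spanner: 24 mm from the ring's axis, about 11 mm wide, 10 mm deep, black floor.
- hole_b (a point): The other hole, across the ring, 48 mm from hole_a.
- cell0: Red filter cell (loose, 35 g): aluminium flange 34 mm in diameter and 6 mm thick with a bevelled lower edge, black neck 22 mm in diameter above it, 18 mm high in all, coloured disc on the top face. Origin: centre of its underside (flange face), z up towards the coloured face. Starts flange down on the bench. May be absent.
- cell1: Yellow filter cell, same sizes. May be absent.
- cell2: Blue filter cell, same sizes. May be absent.
- spanner: Pin spanner, 140 g. Origin: midway between its two prong tips, z up, x along the handle. Prongs 7 mm thick, 12 mm long, pointing down, at y = +24 and -24 mm. Steel head 62 (y) x 18 (x) mm, 12 to 20 mm above the tips; red handle 15 mm wide, x = 9 to 135 mm, 12 to 22 mm above the tips. Balances at about x = 45 mm. Stands level on prongs and foot (see tail); starts on the mat.
- prong_a (a point): Centre of the tip of the prong at y = +24 mm of the spanner.
- prong_b (a point): Centre of the tip of the prong at y = -24 mm of the spanner.
- tail (a point): Underside of the round foot (12 mm diameter, 12 mm high) below the spanner's handle end, x = 128 mm of the spanner, level with the prong tips.
- mat: Green mat fixed on the bench, 210 (x) x 130 (y) x 3 mm. Origin: centre of its underside.
- jar: Bystander: small jar with white cap, 44 mm diameter, 65 mm high. Origin: centre of underside. Leave alone.
- dish: Bystander: small glass dish, 72 mm diameter, 30 mm high. Origin: centre of underside. Leave alone.
- power_box: Bystander: white power supply box, 60 x 90 x 40 mm. Origin: centre of underside. Leave alone.

How it is judged (in metres and radians):
On the way, in this order (a step that is already met when the one before it is completed fails the run):
1. both spanner prongs are in the ring's holes before the ring is turned loose (((horizontal distance between prong_a and hole_a below 0.007 m and z of each of prong_a, prong_b in the frame of ring_top below -0.004 m and horizontal distance between prong_b and hole_b below 0.007 m) or (horizontal distance between prong_a and hole_b below 0.007 m and z of each of prong_a, prong_b in the frame of ring_top below -0.004 m and horizontal distance between prong_b and hole_a below 0.007 m)) and value of joint lock_ring above 0.8 rad), for 0.1 s.
2. the ring is turned anticlockwise to its stop with both prongs in its holes (((horizontal distance between prong_a and hole_a below 0.007 m and z of each of prong_a, prong_b in the frame of ring_top below -0.004 m and horizontal distance between prong_b and hole_b below 0.007 m) or (horizontal distance between prong_a and hole_b below 0.007 m and z of each of prong_a, prong_b in the frame of ring_top below -0.004 m and horizontal distance between prong_b and hole_a below 0.007 m)) and value of joint lock_ring below 0.08 rad), for 0.1 s.
3. the slide is drawn out to its end stop (value of joint slide above 0.137 m), for 0.2 s.
4. every filter cell present sits flat in a pocket of the slide, coloured face up, and is released (((horizontal distance between cell0 and pocket0 below 0.005 m and z of cell0 in the frame of pocket0 between -0.004 and 0.003 m) or (horizontal distance between cell0 and pocket1 below 0.005 m and z of cell0 in the frame of pocket1 between -0.004 and 0.003 m) or (horizontal distance between cell0 and pocket2 below 0.005 m and z of cell0 in the frame of pocket2 between -0.004 and 0.003 m)) and angle between each of cell0, cell1, cell2's own z axis and vertical below 0.12 rad and ((horizontal distance between cell1 and pocket0 below 0.005 m and z of cell1 in the frame of pocket0 between -0.004 and 0.003 m) or (horizontal distance between cell1 and pocket1 below 0.005 m and z of cell1 in the frame of pocket1 between -0.004 and 0.003 m) or (horizontal distance between cell1 and pocket2 below 0.005 m and z of cell1 in the frame of pocket2 between -0.004 and 0.003 m)) and ((horizontal distance between cell2 and pocket0 below 0.005 m and z of cell2 in the frame of pocket0 between -0.004 and 0.003 m) or (horizontal distance between cell2 and pocket1 below 0.005 m and z of cell2 in the frame of pocket1 between -0.004 and 0.003 m) or (horizontal distance between cell2 and pocket2 below 0.005 m and z of cell2 in the frame of pocket2 between -0.004 and 0.003 m)) and linear speed of each of cell0, cell1, cell2 below 0.03 m/s and contact force between the fingers and cell0 below 0.2 N and contact force between the fingers and cell1 below 0.2 N and contact force between the fingers and cell2 below 0.2 N and value of joint slide above 0.09 m), for 0.3 s.
5. the slide is fully home with the cells in it (value of joint slide below 0.006 m and ((horizontal distance between cell0 and pocket0 below 0.005 m and z of cell0 in the frame of pocket0 between -0.004 and 0.003 m) or (horizontal distance between cell0 and pocket1 below 0.005 m and z of cell0 in the frame of pocket1 between -0.004 and 0.003 m) or (horizontal distance between cell0 and pocket2 below 0.005 m and z of cell0 in the frame of pocket2 between -0.004 and 0.003 m)) and angle between each of cell0, cell1, cell2's own z axis and vertical below 0.12 rad and ((horizontal distance between cell1 and pocket0 below 0.005 m and z of cell1 in the frame of pocket0 between -0.004 and 0.003 m) or (horizontal distance between cell1 and pocket1 below 0.005 m and z of cell1 in the frame of pocket1 between -0.004 and 0.003 m) or (horizontal distance between cell1 and pocket2 below 0.005 m and z of cell1 in the frame of pocket2 between -0.004 and 0.003 m)) and ((horizontal distance between cell2 and pocket0 below 0.005 m and z of cell2 in the frame of pocket0 between -0.004 and 0.003 m) or (horizontal distance between cell2 and pocket1 below 0.005 m and z of cell2 in the frame of pocket1 between -0.004 and 0.003 m) or (horizontal distance between cell2 and pocket2 below 0.005 m and z of cell2 in the frame of pocket2 between -0.004 and 0.003 m))), for 0.2 s.
6. both spanner prongs are in the ring's holes before the ring is tightened (((horizontal distance between prong_a and hole_a below 0.007 m and z of each of prong_a, prong_b in the frame of ring_top below -0.004 m and horizontal distance between prong_b and hole_b below 0.007 m) or (horizontal distance between prong_a and hole_b below 0.007 m and z of each of prong_a, prong_b in the frame of ring_top below -0.004 m and horizontal distance between prong_b and hole_a below 0.007 m)) and value of joint lock_ring below 0.5 rad), for 0.1 s.
7. the ring is turned clockwise to its stop with both prongs in its holes (((horizontal distance between prong_a and hole_a below 0.007 m and z of each of prong_a, prong_b in the frame of ring_top below -0.004 m and horizontal distance between prong_b and hole_b below 0.007 m) or (horizontal distance between prong_a and hole_b below 0.007 m and z of each of prong_a, prong_b in the frame of ring_top below -0.004 m and horizontal distance between prong_b and hole_a below 0.007 m)) and value of joint lock_ring above 1.24 rad), for 0.1 s.
At the end, for the whole second after the job is handed in: Every cell present within 5 mm of the centre of a pocket and on its floor, upright within 0.12 rad; slide within 6 mm of home; ring at 1.22 rad or more; spanner lying still, prongs down, its prongs and foot on the green mat (all of step 5 and value of joint lock_ring above 1.22 rad and x of prong_a in the frame of mat between -0.108 and 0.108 m and y of prong_a in the frame of mat between -0.068 and 0.068 m and z of each of prong_a, prong_b, tail in the frame of mat below 0.009 m and x of prong_b in the frame of mat between -0.108 and 0.108 m and y of prong_b in the frame of mat between -0.068 and 0.068 m and x of tail in the frame of mat between -0.108 and 0.108 m and y of tail in the frame of mat between -0.068 and 0.068 m and angle between spanner's own z axis and vertical below 0.15 rad and linear speed of spanner below 0.02 m/s); the robot touches nothing.
It fails at once if the lock ring is turned while the two prongs are not both in its holes ((velocity of joint lock_ring above 0.4 rad/s or velocity of joint lock_ring below -0.4 rad/s) and not ((horizontal distance between prong_a and hole_a below 0.009 m and z of each of prong_a, prong_b in the frame of ring_top below 0.001 m and horizontal distance between prong_b and hole_b below 0.009 m) or (horizontal distance between prong_a and hole_b below 0.009 m and z of each of prong_a, prong_b in the frame of ring_top below 0.001 m and horizontal distance between prong_b and hole_a below 0.009 m))).
It fails at once if the jar is moved by more than 25 mm (distance of jar from where it was at the start of the episode above 0.025 m).
It fails at once if the dish is moved by more than 25 mm (distance of dish from where it was at the start of the episode above 0.025 m).
It fails at once if the power box is moved by more than 25 mm (distance of power_box from where it was at the start of the episode above 0.025 m).
Of cell0, cell1, cell2 only 1 to 3 are there at a start; the rules pass over those that are not, and their reading is None.
At some moment in a run one of cell0, cell1, cell2, spanner may be knocked a few centimetres aside while the robot is not near it.
It also fails if it takes over 210 s, if anything falls off the work surface, if the arm or the gripper's body presses on something with over 40 N, if the wrist force passes 120 N, or if a joint passes its speed limit or range.

## Working session

There is one attempt and no reset: what is moved stays moved. The work goes in short steps, each a Python script; the robot and the scene stay as the last script left them, time stands still between calls to the robot, and variables do not carry over. Pictures are saved under pics/ and viewed, at most 15 in all, crops included, and the job is handed in when it is done.

```bash
ls; mkdir -p pics; python3 - <<'E'
from station import arm, cam, eoat
import cv2
for n in("top","side"):
    c=cam.capture(n);cv2.imwrite(f"pics/{n}0.png",c["pixels"]);print(n,c["intrinsics"],c["R"],c["t"])
o=arm.get_obs();print(o)
E
```

```text
pics
station.py
top [[551.74952039   0.         330.23718851]
 [  0.         551.74952039 240.91215198]
 [  0.           0.           1.        ]] [[-0.01287585 -0.99990423  0.00507351]
 [-0.99465066  0.0122878  -0.10256255]
 [ 0.10249039 -0.00636695 -0.99471362]] [ -19.5381594   587.47004664 1129.38577644]
side [[471.81831527   0.         312.35511349]
 [  0.         471.81831527 232.81780157]
 [  0.           0.           1.        ]] [[-0.78230919 -0.6225889   0.0193748 ]
 [-0.45946894  0.55578181 -0.69281663]
 [ 0.42057178 -0.55089894 -0.72085348]] [447.16660662 317.01898715 557.23592745]
{'t': 0.1, 'joint_positions': array([67.0824691 , 30.77355931, -0.25327146, 88.16558469,  0.14797663,
       61.14921625, -4.08001003]), 'qd': array([-0.00288623,  0.03096077, -0.04424149, -0.2201981 , -0.0689114 ,
       -0.09347405,  0.04751885]), 'effort': array([ 3.14141114e-03, -5.84566498e+01,  1.05238549e+00, -2.59778613e+01,
        1.27083404e-02,  4.58624694e-03,  1.76150320e-05]), 'position': array([ 212.76817499, -613.63899105,  255.49252713]), 'orientation': array([[ 9.44796101e-01,  3.27658302e-01, -6.04076043e-04],
       [ 3.27658842e-01, -9.44795051e-01,  1.41273746e-03],
       [-1.07832899e-04, -1.53267970e-03, -9.99998820e-01]]), 'wrist_force': array([ 0.02600021,  0.2954118 , -0.21224161]), 'ft_torque': array([ 0.06763388,  0.02646824, -0.01388488]), 'finger_force': 0.0, 'gripper_width': 1.0043050464179395}
```

View pics/top0.png

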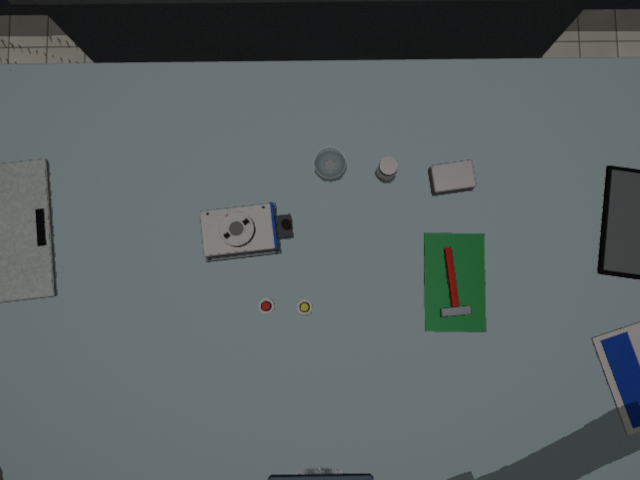

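View pics/side0.png

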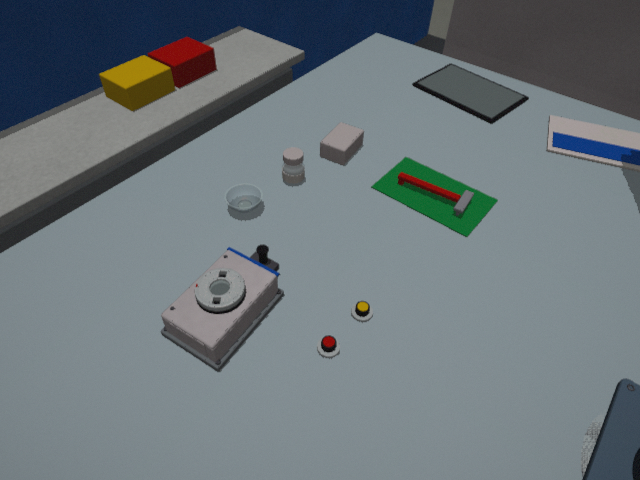

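Top view: housing centred near (238,230), with its -y end and handle (286,226) to the right. Red cell is at (266,306), yellow at (304,307), and I see no blue one. The spanner is on the mat with its head at (456,311) and tail at (449,250). The side view agrees. Next I'll get coarse positions and take wrist views.

```bash
cat > h.py <<'E'
from station import arm, cam, eoat
import numpy as np, cv2
def ray(c,u,v):
    K=c["intrinsics"];x=(u-K[0,2])/K[0,0];y=(v-K[1,2])/K[1,1]
    if c.get("fish"):
        r=np.hypot(x,y);s=np.sin(r)/r if r>1e-9 else 1;d=np.array([x*s,y*s,np.cos(r)])
    else: d=np.array([x,y,1.])
    return -c["R"].T@c["t"],c["R"].T@d
def w(c,u,v,z):
    o,d=ray(c,u,v);return o+d*(z-o[2])/d[2]
def proj(c,X):
    p=c["R"]@np.array(X,float)+c["t"];K=c["intrinsics"]
    if c.get("fish"):
        r=np.hypot(p[0],p[1]);q=p[:2]/max(r,1e-9)*np.arctan2(r,p[2])
    else: q=p[:2]/p[2]
    return q*[K[0,0],K[1,1]]+K[:2,2]
def cap(n):
    c=dict(cam.capture(n));c["fish"]=n=="wrist";return c
def ori(a):  # tool down; y (closing) axis at angle a deg in world xy
    a=np.radians(a);y=np.array([np.cos(a),np.sin(a),0]);z=np.array([0,0,-1.]);return np.column_stack([np.cross(y,z),y,z])
def crop(c,u,v,s,k,name):
    im=c["pixels"][max(0,int(v-s)):int(v+s),max(0,int(u-s)):int(u+s)]
    cv2.imwrite("pics/"+name,cv2.resize(im,None,fx=k,fy=k,interpolation=cv2.INTER_CUBIC))
E
cat > a.py <<'E'
from h import *
c=cap("top")
for n,u,v,z in [("ring",236.5,229,70),("handle",286,225,54),("red",266,306,18),("yel",304.5,307,18),("head",456,311.5,23),("tail",449,250,25),("mat",455,282,3),("dish",331,164,30),("jar",388,165,65),("box",452,176,40),("h1",246,222,70),("h2",227,236,70)]: print(n,w(c,u,v,z).round(0))
E
python3 a.py; python3 - <<'E'
from h import *
np.set_printoptions(suppress=True,precision=3)
c=cap("wrist");print(c["intrinsics"],c["R"],c["t"],-c["R"].T@c["t"])
for a in (0,90,-90,180,45,-45,):
  for p in ((480,150,250),(480,-250,250)):
    print(a,p,arm.ik(np.array(p),ori(a)))
E
```

```text
ring [610. 163.  70.]
handle [619.  64.  54.]
red [453. 109.  18.]
yel [450.  29.  18.]
head [ 436. -288.   23.]
tail [ 565. -277.   25.]
mat [ 498. -293.    3.]
dish [752. -31.  30.]
jar [ 740. -148.   65.]
box [ 721. -286.   40.]
h1 [624. 144.  70.]
h2 [596. 183.  70.]
[[371.648   0.    321.11 ]
 [  0.    371.648 239.285]
 [  0.      0.      1.   ]] [[ 0.327 -0.945 -0.001]
 [-0.905 -0.313  0.289]
 [-0.273 -0.094 -0.957]] [-648.309  -37.616  379.788] [ 281.823 -588.869  373.854]
0 (480, 150, 250) [ 23.719  28.289 -59.434 108.049  28.153  59.869 -47.467]
0 (480, -250, 250) [ 41.652  22.46  -23.907 104.019  10.794  55.756  13.252]
90 (480, 150, 250) [ 28.524  32.793 -67.79  107.854  34.215  63.09   37.324]
90 (480, -250, 250) [ 54.338  25.929 -40.885 103.309  19.705  58.081  95.71 ]
-90 (480, 150, 250) [   9.651   21.492  -39.47   108.709   16.414   55.505 -127.28 ]
-90 (480, -250, 250) [ 27.411  20.747  -5.843 104.867   2.539  54.511 -69.529]
180 (480, 150, 250) [ 24.816  29.15  -61.219 108.003  29.386  60.465 131.47 ]
180 (480, -250, 250) [  12.17    20.741   13.306  105.776   -5.772   54.133 -151.969]
45 (480, 150, 250) [ 27.308  31.446 -65.521 107.902  32.496  62.099  -6.203]
45 (480, -250, 250) [ 47.627  23.796 -31.734 103.677  14.718  56.649  54.906]
-45 (480, 150, 250) [ 17.436  24.514 -50.023 108.33   22.18   57.372 -87.302]
-45 (480, -250, 250) [ 34.279  21.349 -14.488 104.454   6.385  54.985 -27.926]
```

```bash
python3 - <<'E'
from h import *
import pickle
arm.movep(np.array([480,-284,190.]),ori(-85)); arm.pause(.3)
c=cap("wrist");pickle.dump(c,open("w1.pkl","wb"));cv2.imwrite("pics/w1.png",c["pixels"])
arm.movep(np.array([612,140,200.]),ori(5)); arm.pause(.3)
c=cap("wrist");pickle.dump(c,open("w2.pkl","wb"));cv2.imwrite("pics/w2.png",c["pixels"])
print(arm.get_obs()["t"])
E
```

```text
4.1167
```

View pics/w1.png

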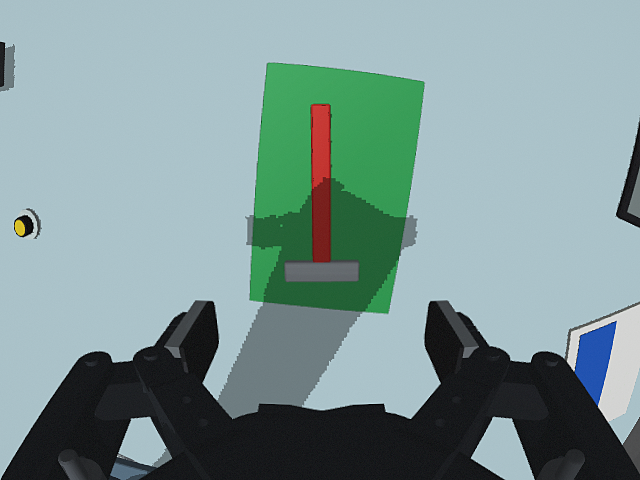

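View pics/w2.png

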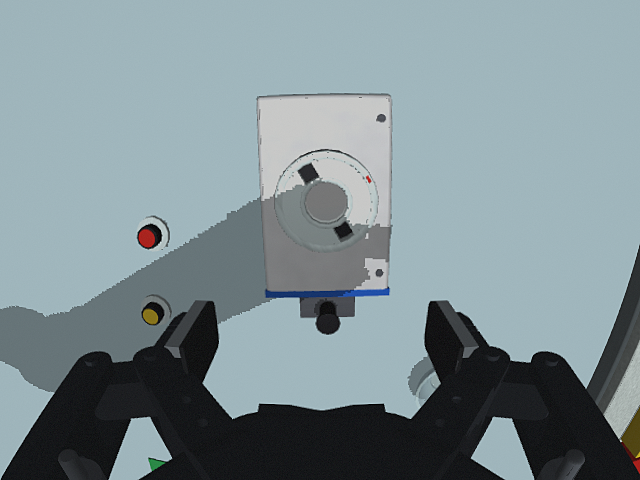

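Wrist view 1 has the spanner head's top face at about (285–358, 262–280) and the handle running (321,104)→(321,262). Wrist view 2 has the ring holes at (308,173) and (345,231), the handle cap at (327,313), red at (149,237) and yellow at (151,313).

```bash
cat > b.py <<'E'
from h import *
import pickle
np.set_printoptions(suppress=True,precision=1)
a=pickle.load(open("w1.pkl","rb"));b=pickle.load(open("w2.pkl","rb"))
def seg(im,lo,hi,box):
    x0,y0,x1,y1=box;m=cv2.inRange(im[y0:y1,x0:x1],lo,hi);return m
hsv=cv2.cvtColor(a["pixels"],cv2.COLOR_BGR2HSV)
m=((hsv[...,0]<8)|(hsv[...,0]>172))&(hsv[...,1]>120)&(hsv[...,2]>60);m[:90]=0;m[270:]=0;m[:,:290]=0;m[:,350:]=0
v,u=np.nonzero(m)
P=[]
for r in range(110,258,3):
    uu=u[v==r]
    P.append(w(a,(uu.min()+uu.max())/2,r,25)[:2])
P=np.array(P);d=np.polyfit(P[:,0],P[:,1],1)
print("handle line y=",d,"deg",np.degrees(np.arctan(d[0])))
t=w(a,321,v.min(),25);print("tail end",t,"resid",np.std(P[:,1]-np.polyval(d,P[:,0])))
for q in [(285,263,23),(358,262,23),(285,281,23),(358,281,23),(321,262,25)]:print(q,w(a,*q))
h1,h2=w(b,308,173.5,70),w(b,345,231,70);print("holes",h1,h2,np.linalg.norm(h1-h2),"ctr",(h1+h2)/2,"ang",np.degrees(np.arctan2(*(h2-h1)[1::-1])))
for q in [(257.5,97,54),(391,95,54),(389,290,54),(266,292,54),(326,201,70),(327.5,315,54),(149,237,18),(151.5,314,18)]:print(q,w(b,*q))
crop(b,326,205,60,5,"w2ring.png")
E
python3 b.py
```

```text
handle line y= [   0.1 -327.7] deg 5.268670392594357
tail end [ 572.6 -275.7   25. ] resid 0.1798459358038557
(285, 263, 23) [ 444. -257.   23.]
(358, 262, 23) [ 450.  -316.7   23. ]
(285, 281, 23) [ 427.9 -257.9   23. ]
(358, 281, 23) [ 433.1 -318.7   23. ]
(321, 262, 25) [ 448.2 -286.4   25. ]
holes [599.  183.8  70. ] [627.6 146.1  70. ] 47.35124830631753 ctr [613.3 165.   70. ] ang -52.72075434150002
(257.5, 97, 54) [558.6 234.2  54. ]
(391, 95, 54) [652.  243.9  54. ]
(389, 290, 54) [669.   96.8  54. ]
(266, 292, 54) [572.5  87.   54. ]
(326, 201, 70) [612.6 166.1  70. ]
(327.5, 315, 54) [622.6  71.   54. ]
(149, 237, 18) [457.1 111.9  18. ]
(151.5, 314, 18) [452.7  32.   18. ]
```

View pics/w2ring.png

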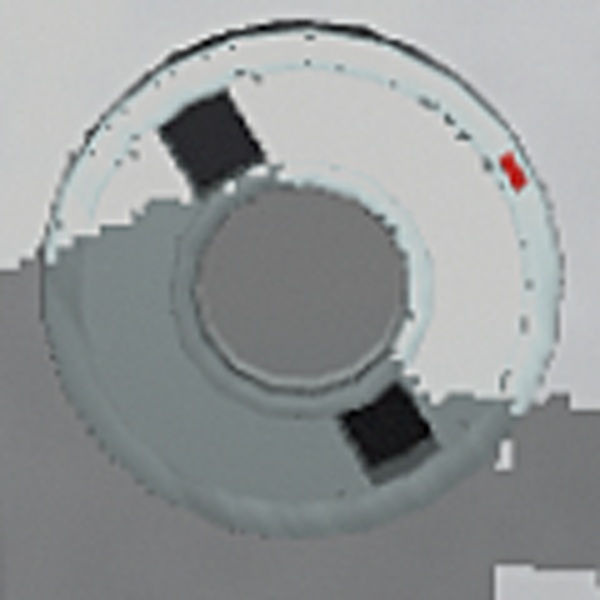

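Crop: hole mouths are centred at (213,144) and (390,433), i.e. full-image (308.6,173.8) and (344,231.6). That gives ring centre ≈(613,165), hole line ≈-53°, and housing yaw ≈6°. Next I'll re-measure and grasp the spanner.

```bash
cat >> h.py <<'E'
C=np.array([613.,165.2]);YAW=6.0
def red_handle(c,z=25):
    hsv=cv2.cvtColor(c["pixels"],cv2.COLOR_BGR2HSV)
    m=(((hsv[...,0]<8)|(hsv[...,0]>172))&(hsv[...,1]>120)&(hsv[...,2]>50)).astype(np.uint8)
    k=max(cv2.findContours(m,0,2)[0],key=cv2.contourArea)[:,0,:]
    W=np.array([w(c,u,v,z)[:2] for u,v in k],np.float32)
    (cx,cy),_,_=r=cv2.minAreaRect(W);b=cv2.boxPoints(r);e=[b[1]-b[0],b[2]-b[1]];s=sorted(e,key=np.linalg.norm)
    a=np.degrees(np.arctan2(s[1][1],s[1][0]));a=(a-5+90)%180-90+5
    d=np.array([np.cos(np.radians(a)),np.sin(np.radians(a))])
    return np.array([cx,cy])-72*d,a,[np.linalg.norm(x) for x in s]
def go(p,a,z,v=None):
    p=np.array([p[0],p[1],z],float)
    if v: return arm.line_to(p,velocity=v,rotation=ori(a))
    arm.movep(p,ori(a))
def st(): 
    o=arm.get_obs();print("t",round(o["t"],1),"p",o["position"].round(1),"F",o["wrist_force"].round(1),"T",o["ft_torque"].round(2),"g",round(o["gripper_width"],3),round(float(o["finger_force"]),1),"j7",o["joint_positions"][6].round(0));return o
E
python3 - <<'E'
from h import *
import pickle
np.set_printoptions(suppress=True,precision=1)
print(red_handle(pickle.load(open("w1.pkl","rb"))))
go((560,-280),95,190);arm.pause(.3);c=cap("wrist");cv2.imwrite("pics/w3.png",c["pixels"])
O,a,s=red_handle(c);print(O,a,s);st()
E
```

```text
(array([ 438.7, -287.5]), np.float32(5.339325), [np.float32(14.427838), np.float32(124.94591)])
[ 438.5 -287.7] 5.2715073 [np.float32(14.091826), np.float32(124.005615)]
t 6.3 p [ 560.2 -279.7  190. ] F [0.3 0.  0.1] T [0. 0. 0.] g 1.0 0.0 j7 93.0
```

View pics/w3.png

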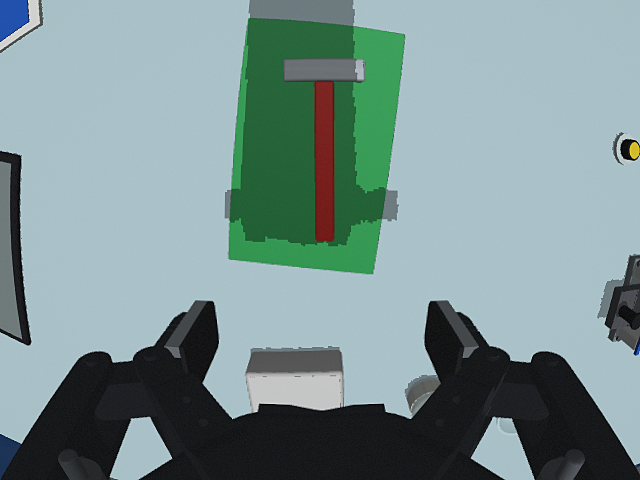

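The two opposite views agree to 0.3 mm, with the head at (325,70) and the handle down to (324,240). Grasping.

```bash
python3 - <<'E'
from h import *
O=np.array([438.6,-287.6]);a=5.3
g=O+57*np.array([np.cos(np.radians(a)),np.sin(np.radians(a))])
go(g,a+90,90);eoat.set_gripper(.5);go(g,a+90,33,80);st()
eoat.set_gripper(0);st()
go(g,a+90,130,100);st()
# pre-insert pose
h=-142.8;g=C+57*np.array([np.cos(np.radians(h)),np.sin(np.radians(h))])
go((470,-80),h+90,150);go(g,h+90,130);arm.pause(.4);st()
import pickle;c=cap("wrist");pickle.dump(c,open("w4.pkl","wb"));cv2.imwrite("pics/w4.png",c["pixels"])
E
```

```text
t 8.2 p [ 495.7 -282.3   33.3] F [ 1.2  0.6 -0. ] T [0.02 0.03 0.03] g 0.496 0.0 j7 86.0
t 8.6 p [ 495.7 -282.5   33.6] F [-0.8  0.9  6. ] T [ 0.05  0.32 -0.04] g 0.161 58.8 j7 86.0
t 9.7 p [ 494.8 -282.2  129.3] F [-0.2  0.2 -1.1] T [ 0.01 -0.04  0.02] g 0.157 58.5 j7 91.0
t 13.2 p [567.6 130.1 130.1] F [ 0.5  0.4 -1.3] T [-0.01  0.03 -0.02] g 0.158 58.5 j7 -80.0
```

View pics/w4.png

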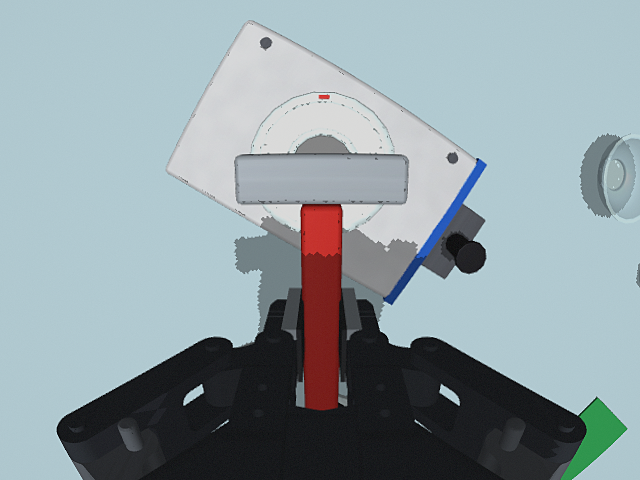

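```bash
python3 - <<'E'
from h import *
import pickle
c=pickle.load(open("w4.pkl","rb"))
for z in(119,120,121): print(z,w(c,321.5,179,z).round(1), w(c,235,179,z).round(1),w(c,408,179,z).round(1),np.linalg.norm(w(c,235,179,z)-w(c,408,179,z)))
L,R=w(c,235,179,120),w(c,408,179,120);print(np.degrees(np.arctan2(*(R-L)[1::-1])))
m=w(c,323.5,97,68.);print("mark",m,np.degrees(np.arctan2(m[1]-C[1],m[0]-C[0])))
o=st()
E
```

```text
119 [612.3 164.9 119. ] [594.  189.7 119. ] [631.1 140.6 119. ] 61.56664627446769
120 [612.4 165.  120. ] [594.2 189.6 120. ] [631.1 140.9 120. ] 61.09086995131338
121 [612.5 165.1 121. ] [594.5 189.5 121. ] [631.1 141.1 121. ] 60.615093628159016
-52.89071064461438
mark [639.41002267 184.17544625  68.        ] 35.69702368634836
t 13.2 p [567.6 130.3 130.1] F [-1.2  0.4 -1.2] T [0.03 0.   0.01] g 0.164 58.5 j7 -80.0
```

Head is where it should be, within 0.7 mm and 0.2°. Inserting.

```bash
python3 - <<'E'
from h import *
h=-142.8;g=C+57*np.array([np.cos(np.radians(h)),np.sin(np.radians(h))])+[.4,.1]
go(g,h+90,106,60);st()
r=arm.line_to(np.array([*g,91.5]),velocity=15,stop_force=8);print(r);st()
E
```

```text
t 13.8 p [567.8 130.9 105.6] F [ 1.4  0.2 -1.5] T [-0.06  0.02  0.03] g 0.156 58.5 j7 -80.0
False
t 14.9 p [568.1 130.8  91.6] F [ 0.1  0.5 -0.9] T [ 0.03  0.01 -0.01] g 0.157 58.5 j7 -81.0
```

```bash
cat >> h.py <<'E'
def turn(h0,step,n,Fmax,r=57,z=91.5,off=(.4,.1)):
    h=h0
    for i in range(n):
        h+=step
        g=C+r*np.array([np.cos(np.radians(h)),np.sin(np.radians(h))])+off
        arm.line_to(np.array([*g,z]),velocity=25,rotation=ori(h+90))
        o=arm.get_obs();F=o["wrist_force"];t=np.array([-np.sin(np.radians(h)),np.cos(np.radians(h)),0])
        T=o["ft_torque"][2];y=o["orientation"][:,1]
        print(round(h,1),"act",round(np.degrees(np.arctan2(y[1],y[0]))-90,1),"Ft",round(F@t,1),"Fr",round(np.hypot(*F[:2]),1),"Fz",F[2].round(1),"T",T.round(2),"z",o["position"][2].round(1))
        if abs(F@t)>Fmax or abs(T)>1.5: break
    return h
E
python3 - <<'E'
from h import *
print(turn(-142.8,3,26,22));st()
E
```

```text
-139.8 act -139.9 Ft -0.2 Fr 0.9 Fz -1.4 T -0.04 z 91.5
-136.8 act -136.9 Ft -0.6 Fr 2.5 Fz -1.2 T -0.05 z 91.4
-133.8 act -133.9 Ft -0.2 Fr 2.5 Fz -0.8 T -0.03 z 91.4
-130.8 act -130.9 Ft -0.4 Fr 2.5 Fz -0.3 T -0.01 z 91.4
-127.8 act -127.9 Ft -1.6 Fr 4.3 Fz -0.6 T -0.07 z 91.4
-124.8 act -124.9 Ft -0.7 Fr 5.0 Fz -0.6 T -0.04 z 91.3
-121.8 act -121.9 Ft -2.2 Fr 5.7 Fz 0.0 T -0.03 z 91.4
-118.8 act -119.0 Ft -2.6 Fr 5.4 Fz -0.7 T -0.03 z 91.3
-115.8 act -116.0 Ft -0.9 Fr 6.7 Fz -0.4 T 0.01 z 91.3
-112.8 act -113.0 Ft -3.0 Fr 5.8 Fz 0.8 T -0.02 z 91.3
-109.8 act -110.0 Ft -2.8 Fr 5.9 Fz 0.1 T -0.01 z 91.3
-106.8 act -107.0 Ft -2.5 Fr 6.0 Fz 0.7 T -0.01 z 91.3
-103.8 act -104.0 Ft -3.1 Fr 6.1 Fz 0.3 T 0.06 z 91.3
-100.8 act -101.0 Ft -4.4 Fr 6.5 Fz 0.7 T 0.03 z 91.3
-97.8 act -98.0 Ft -3.7 Fr 6.4 Fz 0.6 T 0.09 z 91.3
-94.8 act -95.0 Ft -4.3 Fr 6.1 Fz 1.2 T 0.1 z 91.2
-91.8 act -92.0 Ft -4.8 Fr 6.1 Fz -0.3 T 0.08 z 91.2
-88.8 act -89.0 Ft -4.4 Fr 5.9 Fz 1.1 T 0.15 z 91.3
-85.8 act -86.0 Ft -4.2 Fr 5.9 Fz 0.2 T 0.1 z 91.3
-82.8 act -83.0 Ft -3.6 Fr 5.0 Fz 0.7 T 0.07 z 91.2
-79.8 act -80.0 Ft -3.9 Fr 5.1 Fz 0.1 T 0.08 z 91.2
-76.8 act -77.1 Ft -6.7 Fr 7.4 Fz 1.9 T -0.37 z 91.0
-73.8 act -74.2 Ft -11.1 Fr 11.4 Fz 1.8 T -1.12 z 90.4
-70.8 act -71.3 Ft -15.2 Fr 15.3 Fz 3.0 T -1.67 z 89.7
-70.80000000000001
t 21.3 p [627.7 109.1  89.7] F [-14.   -6.1   3. ] T [-1.12  2.98 -1.67] g 0.157 72.6 j7 -17.0
```

```bash
python3 - <<'E'
from h import *
h=turn(-70.8,-6.5,1,99)
g=C+57*np.array([np.cos(np.radians(h)),np.sin(np.radians(h))])+[.4,.1]
go(g,h+90,91.5,20);arm.pause(.2);st()
go(g,h+90,108,30);st();go(g,h+90,150,120)
O=np.array([438.6,-287.6]);a=5.3
p=O+57*np.array([np.cos(np.radians(a)),np.sin(np.radians(a))])
go((500,-80),60,150);go(p,a+90,110);go(p,a+90,42,100);print(arm.line_to(np.array([*p,33.2]),velocity=20,stop_force=6));st()
eoat.set_gripper(.4);go(p,a+90,90,150);eoat.set_gripper(1)
go(C+[-40,-20],6,200);arm.pause(.3)
import pickle;c=cap("wrist");pickle.dump(c,open("w5.pkl","wb"));cv2.imwrite("pics/w5.png",c["pixels"]);st()
E
```

```text
-77.3 act -77.6 Ft -6.2 Fr 6.7 Fz 0.2 T -0.27 z 91.2
t 22.2 p [625.1 108.8  91.1] F [-5.5 -3.5  0.7] T [-0.85  1.19 -0.19] g 0.155 59.2 j7 -22.0
t 22.9 p [626.4 110.2 108.5] F [-0.8  0.5 -1.3] T [-0.04  0.01 -0.02] g 0.159 59.7 j7 -21.0
True
t 26.4 p [ 495.6 -282.5   33.7] F [-0.6  0.1  5.6] T [-0.02  0.26  0.02] g 0.156 60.5 j7 83.0
t 30.0 p [573.  144.8 199.9] F [-0.5  0.4 -0.7] T [0.04 0.   0.02] g 0.997 0.0 j7 -29.0
```

View pics/w5.png

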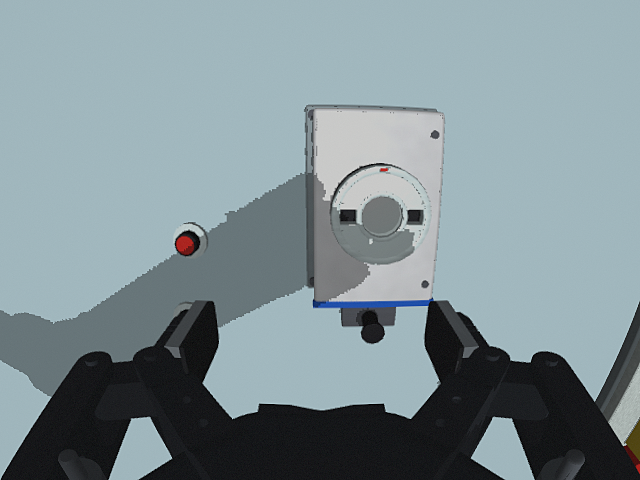

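Red now at (187,242). Holes at (347,216) and (415,216), so the hole line matches the housing x axis: the ring is at its loose stop. Now the slide.

```bash
python3 - <<'E'
from h import *
import pickle
c=pickle.load(open("w5.pkl","rb"));a,b=w(c,347.5,216,70),w(c,415,216,70)
print("holes",(a+b)/2,np.degrees(np.arctan2(*(b-a)[1::-1])),np.linalg.norm(b-a))
y=np.radians(YAW);Y=np.array([-np.sin(y),np.cos(y)])
p=C-92*Y
go(p,YAW,110);eoat.set_gripper(.5);go(p,YAW,57,80);st();eoat.set_gripper(0);st()
for d in (60,110,136,140,144,147):
    q=p-d*Y; r=arm.line_to(np.array([*q,57]),velocity=50,stop_force=20);o=st();print(d,r,-(o["position"][:2]-p)@Y)
    if r:break
arm.pause(.3)
E
```

```text
holes [612.53366846 165.25649532  70.        ] 6.321360015506697 47.605991754980096
t 31.9 p [622.9  73.9  57.2] F [-0.8 -0.2  0.3] T [0.03 0.01 0.04] g 0.503 0.0 j7 -26.0
t 32.2 p [622.9  73.8  57.7] F [-2.3  0.5  6.3] T [-0.06  0.42 -0.02] g 0.137 58.5 j7 -26.0
t 33.6 p [629.1  14.4  57.7] F [-2.8  1.1  5.8] T [ 0.21  0.45 -0.04] g 0.13 58.6 j7 -21.0
60 False 59.64061208468011
t 34.8 p [634.4 -35.5  57.7] F [-1.9  0.8  7.1] T [ 0.13  0.41 -0.04] g 0.133 58.6 j7 -16.0
110 False 109.8777577367488
t 35.4 p [636.8 -59.1  57.7] F [-3.3  5.2  6.8] T [ 0.99  0.57 -0.03] g 0.137 58.7 j7 -13.0
136 False 133.60440116096132
t 35.7 p [636.9 -59.3  57.7] F [-4.6 11.5  7.7] T [ 2.36  0.94 -0.06] g 0.13 58.8 j7 -13.0
140 False 133.79014568500634
t 35.9 p [636.9 -59.5  57.7] F [-6.2 18.   8.4] T [ 3.7   1.22 -0.12] g 0.136 58.9 j7 -13.0
144 False 133.9436065715205
t 36.2 p [636.9 -59.7  57.7] F [-6.6 23.   9.2] T [ 4.78  1.41 -0.04] g 0.135 59.0 j7 -12.0
147 False 134.12663265992188
```

```bash
python3 - <<'E'
from h import *
import pickle
eoat.set_gripper(.45);st()
y=np.radians(YAW);Y=np.array([-np.sin(y),np.cos(y)])
p=C-226*Y
arm.line_to(np.array([*p,120]),velocity=120);eoat.set_gripper(1)
go(C-235*Y,YAW,190);arm.pause(.3)
c=cap("wrist");pickle.dump(c,open("w6.pkl","wb"));cv2.imwrite("pics/w6.png",c["pixels"])
t=cap("top");pickle.dump(t,open("t6.pkl","wb"))
E
```

```text
t 36.8 p [638.  -74.   56.9] F [0.  0.9 0.3] T [-0.01 -0.   -0.03] g 0.449 0.0 j7 -12.0
```

View pics/w6.png

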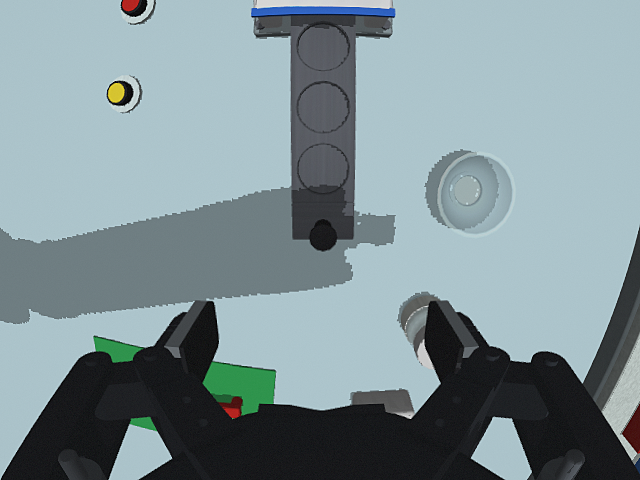

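The slide is out. Pocket rims are centred at about (323,46.5), (323,107) and (322.5,168), the handle cap is at (323,234), yellow at (119,93) and red at (131,3).

```bash
python3 - <<'E'
from h import *
import pickle
np.set_printoptions(suppress=True,precision=1)
c=pickle.load(open("w6.pkl","rb"));t=pickle.load(open("t6.pkl","rb"))
y=np.radians(YAW);Y=np.array([-np.sin(y),np.cos(y)]);X=np.array([Y[1],-Y[0]])
for q in [(323,46.5,28),(323,107,28),(322.5,168,28),(323,234,54),(323,11,54),(323,20,12),(119.5,93,18),(131,3,18)]:
    P=w(c,*q)[:2];print(q,P,"hx",(P-C)@X,"hy",(P-C)@Y)
for d in (205,160,113,93+75): print(d,proj(c,[*(C-d*Y),28]))
crop(c,323,120,130,3,"w6c.png")
crop(t,310,220,60,6,"t6c.png")
for d in (187,140,93): print("top",d,proj(t,[*(C-d*Y),28]))
E
```

```text
(323, 46.5, 28) [623.   69.5] hx -0.0706246430011679 hy -96.17255239307487
(323, 107, 28) [627.8  23.3] hx -0.08497032447354175 hy -142.68127565563026
(322.5, 168, 28) [632.3 -22.4] hx -0.4491602670888385 hy -188.61574610647824
(323, 234, 54) [637.2 -66.3] hx -0.11699979528008443 hy -232.72733884695776
(323, 11, 54) [620.8  89.6] hx -0.13304205007251632 hy -76.03781730335645
(323, 20, 12) [620.3  95.6] hx -0.005071559774708428 hy -69.93548871594469
(119.5, 93, 18) [454.8  29.3] hx -171.57171275765896 hy -118.64113112552657
(131, 3, 18) [455.2 110.1] hx -162.67357275200862 hy -38.25798151604679
205 [323.1 189.4]
160 [323.1 130. ]
113 [323.1  68. ]
168 [323.1 140.7]
top 187 [327.  219.7]
top 140 [304.9 222.3]
top 93 [282.8 224.9]
```

View pics/w6c.png

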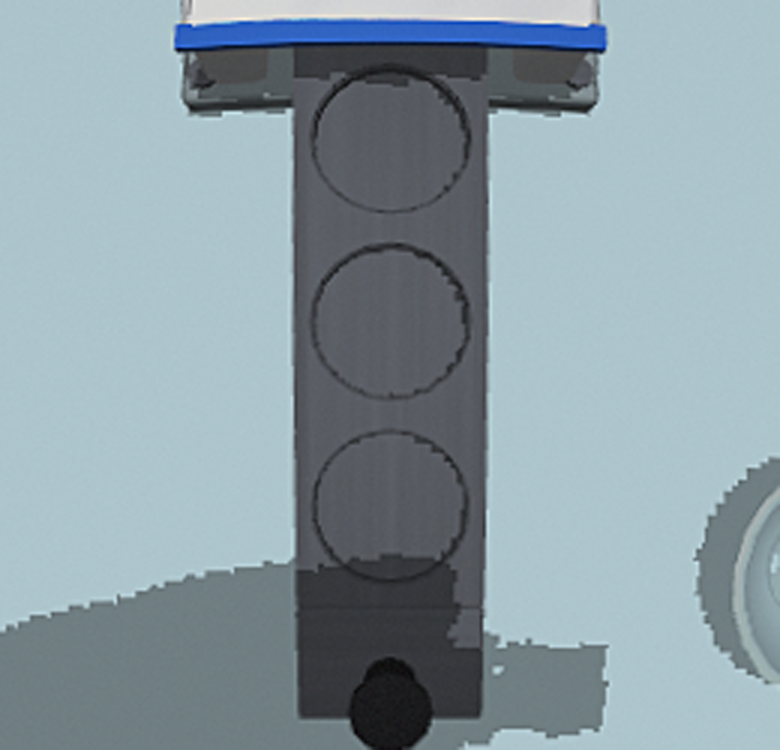

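Crop: circle centres are (391,138), (391,321) and (390.5,505). I'll check the travel against the top view, which should show pockets at crop (462,358), (329,374) and (197,389) if the slide is fully out.

View pics/t6c.png

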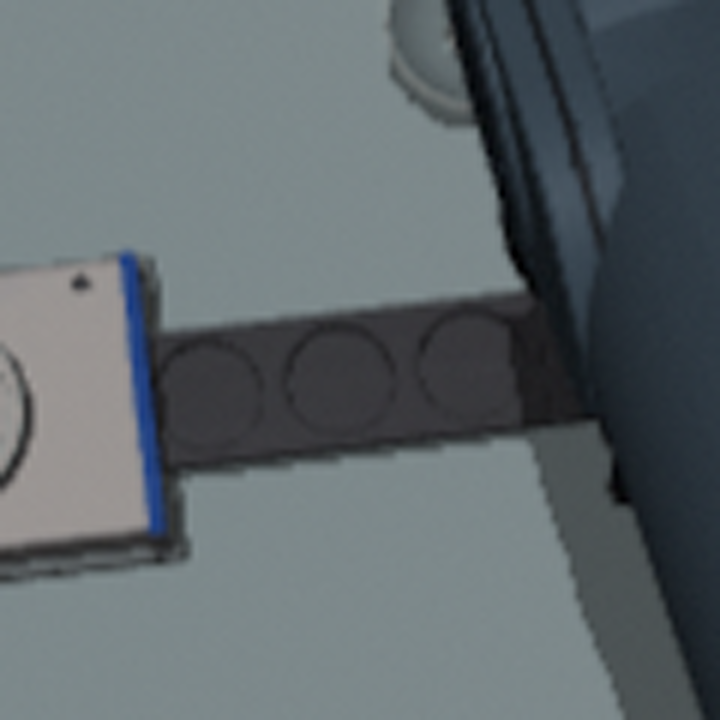

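Pockets are at crop (210,392), (340,379) and (470,365), and the slide hit a hard stop, so it is fully out. I'll refine the along-slide pocket positions with a sideways wrist view, where that axis runs across the image.

```bash
cat > m.py <<'E'
from h import *
import pickle
np.set_printoptions(suppress=True,precision=1)
y=np.radians(YAW);Y=np.array([-np.sin(y),np.cos(y)]);X=np.array([Y[1],-Y[0]])
def circles(c,fn=None,lo=20,hi=45):
    g=cv2.GaussianBlur(cv2.cvtColor(c["pixels"],cv2.COLOR_BGR2GRAY),(3,3),0)
    g=cv2.createCLAHE(4,(8,8)).apply(g)
    r=cv2.HoughCircles(g,cv2.HOUGH_GRADIENT_ALT,1,20,param1=60,param2=.6,minRadius=lo,maxRadius=hi)
    return [] if r is None else r.reshape(-1,3)
def disc(c,col):
    hsv=cv2.cvtColor(c["pixels"],cv2.COLOR_BGR2HSV);h=hsv[...,0]
    m={"red":(h<8)|(h>172),"yel":(h>20)&(h<35)}[col]&(hsv[...,1]>120)&(hsv[...,2]>60)
    out=[]
    for k in cv2.findContours(m.astype(np.uint8),0,2)[0]:
        A=cv2.contourArea(k)
        if 100<A<1500:
            e=cv2.fitEllipse(k)
            if e[1][1]/e[1][0]<1.4: out.append((w(c,*e[0],18)[:2],A))
    return out
E
python3 - <<'E'
from m import *
P=C-140*Y+85*X
go(P,96,180);arm.pause(.3);c=cap("wrist");pickle.dump(c,open("w7.pkl","wb"));cv2.imwrite("pics/w7.png",c["pixels"])
for d in (187,140,93): print(proj(c,[*(C-d*Y),28]))
for u,v,r in circles(c): p=w(c,u,v,28)[:2];print(u,v,r,p,"hx",(p-C)@X,"hy",(p-C)@Y)
print(disc(c,"red"),disc(c,"yel"));st()
E
```

```text
[255.3 116.7]
[320.4 115.4]
[385.5 116.5]
239.0 273.0 38.202457 [754.3 -26.2] hx 120.50311871203715 hy -205.08812307687856
318.0 115.0 27.184061 [627.5  24.2] hx -0.2868420704423316 hy -141.70264612756557
380.0 116.0 25.64392 [622.9  68.7] hx -0.24031056971040834 hy -97.05256266023397
239.0 273.0 26.789478 [754.3 -26.2] hx 120.50311871203715 hy -205.08812307687856
252.0 117.0 25.965338 [632.9 -23.2] hx 0.09168283308009892 hy -189.44652857260226
87.0 252.0 25.216925 [ 752.9 -170.2] hx 104.11474287369519 hy -348.2247867739065
138.0 452.0 25.757496 [1009.5 -156.3] hx 360.71791845341556 hy -361.1659087661986
[] []
t 40.4 p [712.2  34.6 180.1] F [0.3 0.2 0.4] T [ 0.  -0.   0.1] g 0.999 0.0 j7 64.0
```

```bash
python3 - <<'E'
from m import *
go(np.array([454,70])+85*X,96,180);arm.pause(.3);c=cap("wrist");pickle.dump(c,open("w8.pkl","wb"))
print(disc(c,"red"),disc(c,"yel"))
go(np.array([454,70])-75*Y,6,180);arm.pause(.3);c=cap("wrist")
print(disc(c,"red"),disc(c,"yel"));st()
E
```

```text
[(array([454.7, 111.2]), 394.5)] [(array([451.4,  29.6]), 389.5)]
[(array([454.7, 111.1]), 393.5)] [(array([451.4,  29.7]), 387.0)]
t 42.9 p [461.9  -4.4 179.9] F [-0.6  1.3 -0.6] T [ 0. -0.  0.] g 1.002 0.0 j7 -17.0
```

```bash
cat >> m.py <<'E'
def pick(p):
    eoat.set_gripper(.6);go(p,6,90);go(p,6,32,80);eoat.set_gripper(0);o=st()
    go(p,6,100,120);return st()
def place(q):
    go(q,6,100);go(q,6,64,80)
    r=arm.line_to(np.array([*q,53.5]),velocity=15,stop_force=6);o=st();print("contact",r,(o["position"][:2]-C)@Y);return o
E
python3 - <<'E'
from m import *
pick(np.array([451.4,29.6]));place(C-142.5*Y)
E
```

```text
t 45.1 p [451.7  29.6  32.7] F [-1.4 -0.3  6.3] T [-0.1  0.3  0. ] g 0.221 58.4 j7 -36.0
t 45.8 p [451.   29.4  99.6] F [ 0.4 -0.6 -0.4] T [-0.   0.1  0. ] g 0.22 58.7 j7 -30.0
t 47.8 p [627.8  23.4  54.7] F [-1.1 -0.1  5.4] T [-0.1  0.2  0.1] g 0.222 59.2 j7 -24.0
contact True -142.58079303036706
```

```bash
python3 - <<'E'
from m import *
q=C-142.5*Y
eoat.set_gripper(.5);go(q,6,110,150)
go(np.array([454.7,111.1])-75*Y,6,180);arm.pause(.3);c=cap("wrist");d=disc(c,"red");print(d)
p=min(d,key=lambda e:np.linalg.norm(e[0]-[454.7,111]))[0]
o=pick(p)
if o["gripper_width"]>.18: place(C-189.4*Y)
E
```

```text
[(array([454.7, 111. ]), 404.5)]
t 51.8 p [455.  111.1  32.7] F [-1.2 -1.   6.5] T [-0.1  0.3 -0. ] g 0.224 58.4 j7 -46.0
t 52.5 p [454.4 110.7  99.7] F [-0.4  1.6 -0. ] T [ 0. -0.  0.] g 0.22 58.7 j7 -40.0
t 54.6 p [632.7 -23.3  54.8] F [-1.5 -0.3  5.6] T [-0.   0.1  0. ] g 0.225 59.2 j7 -20.0
contact True -189.48686870934188
```

```bash
python3 - <<'E'
from m import *
q=C-189.4*Y
eoat.set_gripper(.5);go(q,6,110,150);eoat.set_gripper(1)
go(C-235*Y,YAW,190);arm.pause(.3);c=cap("wrist");crop(c,323,130,140,2.5,"w9.png")
for n in("red","yel"):
    for p,A in disc(c,n):
        k=proj(c,[*p,18]);p=w(c,*k,40)[:2];print(n,A,p,(p-C)@X,(p-C)@Y)
st()
E
```

```text
red 400.0 [1102.3 -324.9] 435.39413088343093 -538.5711172784385
red 252.5 [ 569.  -253.1] -87.53675943837152 -411.4466099173443
red 437.0 [632.1 -23.4] -0.7173551463373469 -189.5852965135352
yel 437.0 [627.1  23.7] -0.7346288331637826 -142.18623106957259
t 56.8 p [637.1 -67.9 189.2] F [ 0.6 -0.2  0.2] T [-0.  0.  0.] g 0.999 0.0 j7 -11.0
```

View pics/w9.png

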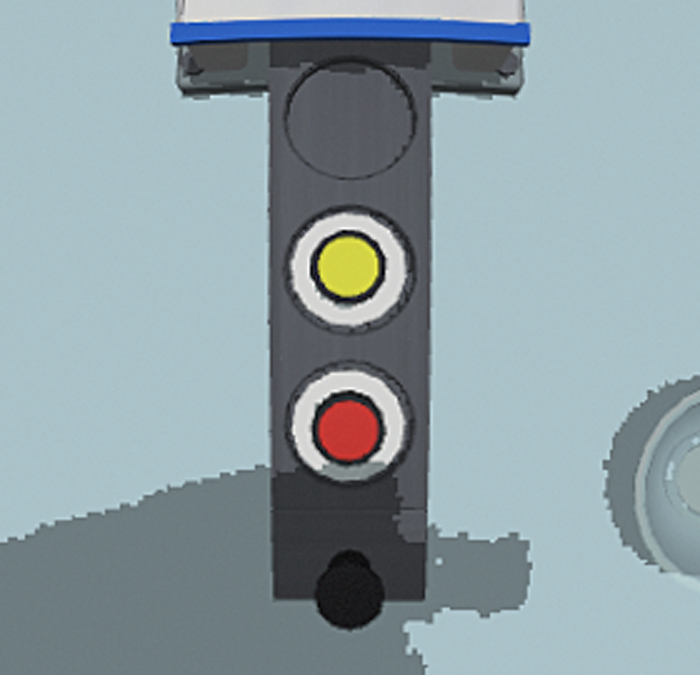

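Both cells sit in their pockets (yellow (349,266), red (348,430) in the crop). Pushing the slide home.

```bash
python3 - <<'E'
from m import *
p=C-235*Y
go(p,YAW,110);eoat.set_gripper(.5);go(p,YAW,57,80);st();eoat.set_gripper(0)
for d in (80,125,138,141,144,147,150):
    r=arm.line_to(np.array([*(p+d*Y),57]),velocity=45);o=st();f=o["wrist_force"][:2]@Y;print(d,f,(o["position"][:2]-C)@Y)
    if abs(f)>18:break
arm.pause(.3);o=st();q=o["position"][:2]
eoat.set_gripper(.45);go(q,YAW,120,120);eoat.set_gripper(1)
go(C+[-40,-20],6,200);arm.pause(.3)
c=cap("wrist");pickle.dump(c,open("w10.pkl","wb"));crop(c,370,230,130,3,"w10.png")
st()
E
```

```text
t 58.5 p [637.9 -68.4  57.3] F [ 0.6 -0.2 -0.1] T [ 0.  0. -0.] g 0.503 0.0 j7 -16.0
t 60.9 p [629.6  10.2  57.7] F [-2.  -2.   6.7] T [-0.4  0.4  0. ] g 0.135 58.5 j7 -23.0
80 -1.7385171499910992 -155.92769179989708
t 62.0 p [624.8  55.4  57.7] F [-1.5 -0.7  6.1] T [-0.3  0.4 -0. ] g 0.138 58.5 j7 -28.0
125 -0.5631823709498284 -110.38124696797904
t 62.4 p [623.3  69.2  57.7] F [-1.   0.3  6.6] T [0.  0.5 0.1] g 0.136 58.5 j7 -29.0
138 0.4006650767113512 -96.5315527735777
t 62.7 p [623.1  71.6  57.7] F [-2.7 -0.7  4.9] T [-0.2  0.4  0. ] g 0.141 58.6 j7 -29.0
141 -0.37378559186631716 -94.15682386176826
t 62.9 p [623.   72.8  57.7] F [-1.2 -5.6  7.3] T [-0.9  0.4  0. ] g 0.139 58.7 j7 -29.0
144 -5.398684776580156 -92.9753810666999
t 63.2 p [623.   72.9  57.7] F [-1.7 -9.5  9.8] T [-2.   0.4  0.1] g 0.138 59.0 j7 -30.0
147 -9.249660327854064 -92.8687980502429
t 63.4 p [623.   73.   57.7] F [ -2.  -14.5  11.7] T [-3.2  0.4  0.1] g 0.136 59.2 j7 -30.0
150 -14.25510103725716 -92.72391597087945
t 63.7 p [623.   73.   57.7] F [ -1.3 -15.7  11.2] T [-3.   0.4  0.1] g 0.139 59.2 j7 -30.0
t 66.2 p [573.  144.4 199.3] F [-0.3  0.2  0.3] T [-0.  0.  0.] g 0.998 0.0 j7 -32.0
```

View pics/w10.png

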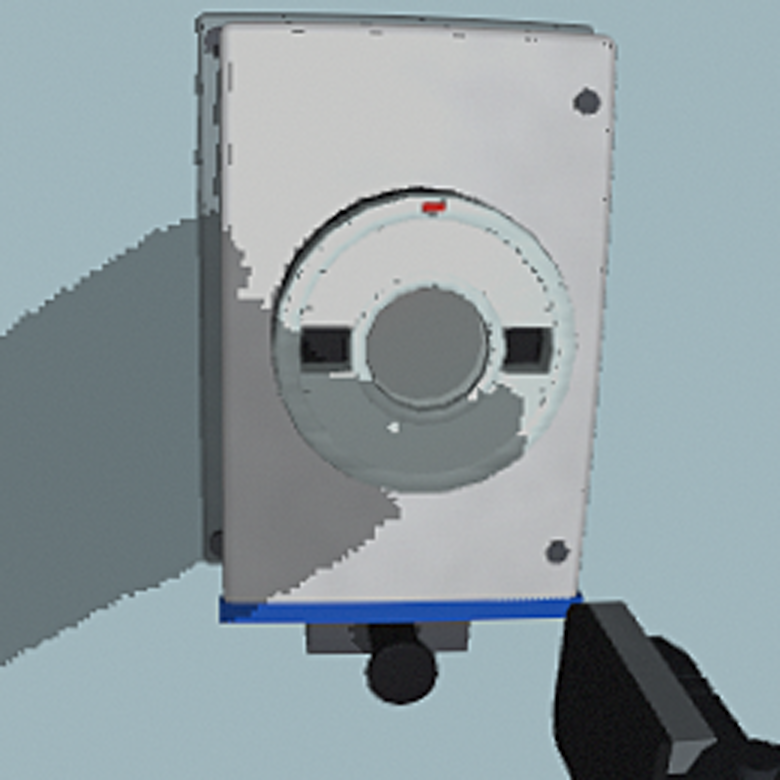

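The slide is home and the holes are at crop (326,349) and (526,350), still about 6.3°. Now for the spanner.

```bash
python3 - <<'E'
from m import *
c=pickle.load(open("w10.pkl","rb"));a,b=w(c,348.7,216.4,70),w(c,415.3,216.7,70);print((a+b)/2,np.degrees(np.arctan2(*(b-a)[1::-1])))
go((560,-280),95,190);arm.pause(.3);c=cap("wrist");O,a,s=red_handle(c);print(O,a,s)
assert abs(s[1]-125)<4
g=O+57*np.array([np.cos(np.radians(a)),np.sin(np.radians(a))])
go(g,a+90,90);eoat.set_gripper(.5);go(g,a+90,33,80);eoat.set_gripper(0);st()
go(g,a+90,130,100)
h=-83.7;g=C+57*np.array([np.cos(np.radians(h)),np.sin(np.radians(h))])
go((500,-80),60,150);go(g,h+90,130);arm.pause(.4);st()
c=cap("wrist");pickle.dump(c,open("w11.pkl","wb"));cv2.imwrite("pics/w11.png",c["pixels"])
E
```

```text
[612.8 164.5  70. ] 6.022871211114595
[ 438.4 -286.4] 4.8774414 [np.float32(13.740734), np.float32(124.01619)]
t 70.7 p [ 495.5 -281.7   33.6] F [-1.5 -0.1  5. ] T [ 0.1  0.3 -0. ] g 0.156 58.8 j7 81.0
t 74.1 p [619.3 108.  130.1] F [-0.1 -0.3 -1.7] T [ 0.  -0.   0.1] g 0.157 58.5 j7 -29.0
```

View pics/w11.png

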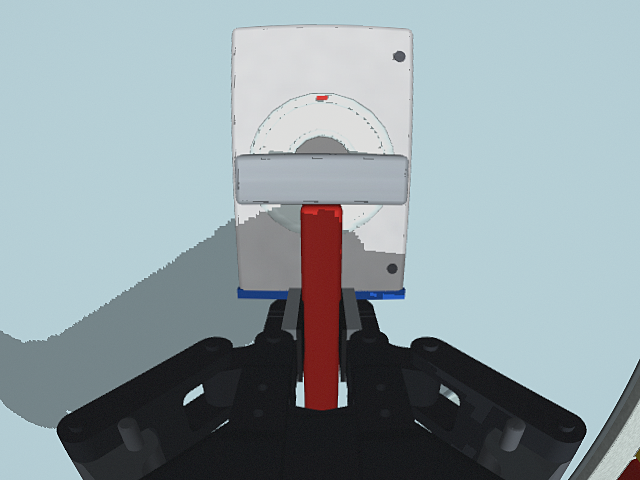

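Head is centred at (322,179) over the ring, the same as before. Inserting and tightening.

```bash
python3 - <<'E'
from m import *
c=pickle.load(open("w11.pkl","rb"));H=w(c,322,179,120)[:2];print(H)
off=np.clip(C-H,-1.5,1.5)
h=-83.7;g=C+57*np.array([np.cos(np.radians(h)),np.sin(np.radians(h))])+off
go(g,h+90,106,60)
r=arm.line_to(np.array([*g,91.5]),velocity=15,stop_force=8);print(r,off);o=st();arm.pause(.2)
if not r: turn(h,-3,31,24,off=off);arm.pause(.2);st()
E
```

```text
[612.8 165.2]
False [ 0.2 -0. ]
t 75.8 p [619.5 108.6  91.6] F [-0.  -0.5 -1.5] T [ 0.  -0.  -0.1] g 0.156 58.5 j7 -30.0
-86.7 act -86.6 Ft 0.4 Fr 1.0 Fz -2.1 T -0.01 z 91.6
-89.7 act -89.6 Ft 1.2 Fr 2.6 Fz -2.2 T 0.07 z 91.7
-92.7 act -92.6 Ft 2.4 Fr 3.5 Fz -0.4 T 0.03 z 91.6
-95.7 act -95.6 Ft 2.5 Fr 3.8 Fz -1.4 T 0.0 z 91.6
-98.7 act -98.6 Ft 2.9 Fr 4.3 Fz -0.3 T -0.09 z 91.6
-101.7 act -101.6 Ft 3.5 Fr 4.9 Fz -1.2 T -0.08 z 91.6
-104.7 act -104.7 Ft 4.7 Fr 5.8 Fz -0.3 T -0.06 z 91.6
-107.7 act -107.7 Ft 4.6 Fr 5.7 Fz -0.3 T -0.12 z 91.5
-110.7 act -110.7 Ft 3.7 Fr 4.6 Fz -1.3 T -0.1 z 91.5
-113.7 act -113.7 Ft 3.3 Fr 4.1 Fz -1.4 T -0.11 z 91.5
-116.7 act -116.7 Ft 3.2 Fr 4.0 Fz -1.5 T -0.06 z 91.4
-119.7 act -119.7 Ft 2.8 Fr 4.5 Fz -1.0 T -0.05 z 91.4
-122.7 act -122.7 Ft 2.1 Fr 3.6 Fz -0.1 T -0.07 z 91.4
-125.7 act -125.7 Ft 3.5 Fr 4.8 Fz -0.5 T -0.08 z 91.4
-128.7 act -128.6 Ft 2.6 Fr 3.5 Fz -0.9 T -0.12 z 91.4
-131.7 act -131.6 Ft 3.3 Fr 4.2 Fz -1.1 T -0.13 z 91.4
-134.7 act -134.6 Ft 2.3 Fr 3.4 Fz -1.8 T -0.14 z 91.4
-137.7 act -137.6 Ft 2.7 Fr 3.6 Fz -0.9 T -0.07 z 91.4
-140.7 act -140.6 Ft 2.5 Fr 4.6 Fz -1.3 T -0.0 z 91.4
-143.7 act -143.6 Ft 3.4 Fr 3.9 Fz -1.0 T -0.07 z 91.5
-146.7 act -146.6 Ft 2.5 Fr 3.6 Fz -1.3 T -0.08 z 91.5
-149.7 act -149.6 Ft 2.2 Fr 2.7 Fz -1.9 T -0.03 z 91.5
-152.7 act -152.6 Ft 1.4 Fr 1.4 Fz -2.0 T -0.08 z 91.5
-155.7 act -155.6 Ft 2.0 Fr 2.1 Fz -1.6 T -0.05 z 91.5
-158.7 act -158.6 Ft 0.1 Fr 0.9 Fz -1.5 T -0.03 z 91.5
-161.7 act -161.6 Ft 1.6 Fr 1.6 Fz -1.5 T -0.01 z 91.6
-164.7 act -164.6 Ft 3.5 Fr 3.8 Fz -2.0 T 0.17 z 91.5
-167.7 act -167.5 Ft 6.1 Fr 6.4 Fz -1.9 T 1.01 z 91.5
-170.7 act -170.5 Ft 11.2 Fr 11.6 Fz -1.8 T 1.57 z 91.4
t 83.9 p [557.9 152.3  91.4] F [  4.3 -11.   -1.9] T [-2.3 -0.7  1.6] g 0.159 70.0 j7 -109.0
```

Stop reached at about -164°, as expected. Backing off, lifting, and laying the spanner on the mat.

```bash
python3 - <<'E'
from m import *
h=turn(-170.7,7.2,1,99,off=(.2,0))
g=C+57*np.array([np.cos(np.radians(h)),np.sin(np.radians(h))])+[.2,0]
go(g,h+90,108,25);go(g,h+90,150,120);st()
a=5.0;p=np.array([438.5,-287.3])+57*np.array([np.cos(np.radians(a)),np.sin(np.radians(a))])
go((480,-80),20,150);go(p,a+90,110);go(p,a+90,42,100);arm.line_to(np.array([*p,33.2]),velocity=20,stop_force=6);st()
eoat.set_gripper(.4);go(p,a+90,100,150);eoat.set_gripper(1)
go((560,-280),95,190);arm.pause(.3);c=cap("wrist");print(red_handle(c))
go(C+[-40,-20],6,200);arm.pause(.3);c=cap("wrist");cv2.imwrite("pics/w12.png",np.hstack([c["pixels"][90:360,220:500]]))
m=cv2.cvtColor(c["pixels"],cv2.COLOR_BGR2HSV);k=((m[...,0]<8)|(m[...,0]>172))&(m[...,1]>120)&(m[...,2]>60)
k[:,:320]=0;k[:,450:]=0;k[:120]=0;k[300:]=0;v,u=np.nonzero(k)
q=w(c,u.mean(),v.mean(),70)[:2]-C;print(len(u),"mark angle",np.degrees(np.arctan2(q[1],q[0])),q)
c5=pickle.load(open("w5.pkl","rb"));q=w(c5,384,170,70)[:2]-C;print("loose mark",np.degrees(np.arctan2(q[1],q[0])));st()
E
```

```text
-163.5 act -163.6 Ft 0.7 Fr 1.2 Fz -1.8 T 0.05 z 91.6
t 85.7 p [558.5 148.9 149.9] F [-0.8  0.4 -1.2] T [-0.  0.  0.] g 0.155 59.6 j7 -101.0
t 89.9 p [ 495.3 -282.5   33.7] F [-0.6  0.1  5.8] T [0.  0.2 0. ] g 0.159 60.5 j7 83.0
(array([ 438. , -286.4]), np.float32(4.8164062), [np.float32(14.236614), np.float32(124.480576)])
16 mark angle 20.64800240469835 [30.7 11.6]
loose mark 95.93432015947307
t 94.4 p [573.  144.9 199.9] F [-0.4  0.5  0.2] T [0.  0.1 0. ] g 0.999 0.0 j7 -30.0
```

View pics/w12.png

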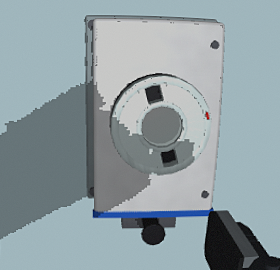

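The picture shows the ring turned (holes at (155,92) and (168,157)). The mark has moved 75° = 1.31 rad, so it is tight. The handle is at (152,235), i.e. home, and the spanner is back on the mat. Handing in.

```bash
python3 -c "
from station import arm, cam, eoat
print(arm.sign_off())"
```

```text
the job is handed in; nothing more can be done
None
```

I loaded the red and yellow cells (I saw no blue one on the bench), pushed the slide home, tightened the ring to its stop, laid the spanner back on the mat and handed the job in at about 95 s; no verdict came back.

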